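Draw the carriage into line with the taper pin

ROBOT

A 6-joint arm with a two-finger parallel gripper is mounted at the origin on a cart in front of the work surface, level with it; the furniture and walls round the work are solid. World frame = base frame: x ahead of the robot, y to its left, z up, the work surface at z = 0. Lengths are in m, angles in rad, forces in N, time in s.
With the tool pointing down it reaches from about 0.35 to 0.925 m from the base axis. Payload 6.4 kg.
Tool frame: the origin (TCP) lies at the very end of the fingers, on their centre line; the grasp point (between the pads) lies 19 mm behind it; z points along the fingers, y is the line along which they close (so a half turn about z gives the same grasp; the last joint's range is limited). The gripper opens to 85 mm and grips with 20 to 120 N. Pads are 22 mm wide; open, the fingers measure 114 mm over their backs; the gripper's body (76 mm by 85 mm) begins 54 mm behind the grasp point. The pads swing forward as they close: fully open they stand 13 mm farther back than shut.
Start: joints at [0.934, 0.245, 1.558, -0, 1.339, -0.174], TCP at [0.29, 0.582, 0.231] pointing down, gripper open.
Joint ranges: [-3.13, 3.13], [-1.02, 2.26], [0.13, 2.54], [-0.95, 4.09], [0.21, 2.88], [-2.74, 2.74]. Speed limits (rad/s): [2.57, 2.57, 3.14, 3.14, 3.14, 3.14].

INTERFACE

Orientations are given as a unit quaternion [w, x, y, z].
In Python, from rig import robot gives the robot as it stands. The module is installed in compiled form; this text tells all that it offers.
- The arm moves only by the tool send_rows, never from a script. Its argument "motion" is a list of rows, each a list of 7 numbers: the opening, from -1 (shut) to 1 (fully open), so that 0 is half open, then the shift along the tool's x, y, z in m, then the turn, a rotation vector about the tool's x, y, z in degrees. A call has 1 to 10 rows; each row shifts and turns the commanded pose from where the row before left it, along the tool's axes as they then stand; what a row does not reach is not made up. A row lasts 1/8 s, in which the tool goes at most 62.5 mm and 10.7 degrees, less where a joint would pass 70% of its speed; a pose out of reach is approached as far as the arm can. A call with a gripper value outside its range is refused whole. The fingers move at their own pace and stop on an object; "grip_force" is the grip in N (left out, the last holds). Time passes only in rows, so rows that do not move let the fingers close. It gives the time, the measured TCP pose, the force, the opening and the grip force at its end, in the units of the state.
- robot.read_state(): the state, without advancing time (a new reading comes with each control period).
- robot.get_image(name): name is "scene" or "side" or "wrist"; returns a dict with "color" (384x512x3 uint8, red, green, blue), "camera_matrix" (3x3 intrinsics, pixels), "dist_coeffs" ([k1, k2, p1, p2, k3] as OpenCV has them; the pictures are not rectified), "rvec" (rotation vector, rad) and "tvec" (3), from world to camera coordinates, as OpenCV has them; the wrist camera has in their place "T_tool_cam" (4x4, takes a point from camera to tool coordinates, whose origin is the TCP and whose axes are the flange's). Camera axes: x right, y down, z forward; pixel columns grow to the right and rows downward; lengths in m; the calibration is good to about 2 mm. A picture is of the moment at which its call begins: read the wrist's pose just before it. There is no depth.
- robot.job_done(): hands the job in; it is judged then, once.
Trained networks look in the newest picture that a camera, given by its name, has taken for a name from the list of things; names that differ only in an ending like _2 or _b are one class to them, and where a whole thing is asked for, a point or a joint stands for the part that bears it (a point fixed in the world has none). Each returns a list of dicts, best first, with "p" (0 to 1); they miss things now and then, are a little off and sometimes report something else, mostly with a low value. They report only what shows in the picture. A call takes as long as a camera call.
- robot.look_for(name, camera): "box" ([left, top, right, bottom] in pixels, round what is visible of it).
- robot.silhouettes(name, camera): "pixels" (384x512 bool, what is visible of it) and "box" ([left, top, right, bottom] in pixels, round what is visible of it).
- robot.landmark_of(name, camera): "xy" ([column, row] in pixels: a listed point, or the origin of a listed thing).
The state is a dict: "clock": time; "joint_pos": joint angles; "joint_vel": joint speeds; "tau": joint torques, N m; "ee_pos": TCP position; "eef_rot": TCP orientation; "wrist_force": force on the tool from outside, world axes, zero at the start; "ft_torque": the same for the moment, N m; "finger_gap": finger opening in m; "finger_force": force on a finger pad.
Only numpy, scipy, OpenCV 4.12 (cv2) and the standard library are available. Lean on these libraries where they do the work, as an engineer would, in place of code of your own. Each camera call takes 0.05 s, during which the arm holds its last target. There are 200 camera calls.

TASK

The sliding carriage on the indexing fixture stands a few millimetres out of line. Pick up the taper pin that lies on the bench, lay it in the fixture's angled rest with its handle's shoulder against the stop and let go, then take it again by the handle and drive it tip first, upright, down through the carriage's hole and the fixed hole beneath until the handle sits flush on the carriage, so that the pin (not your fingers on the carriage) pulls the carriage into line. Leave the pin standing there, released, and do not knock about the loose things round the fixture.

Things in the scene. Friction and masses are not known exactly. Their poses are not given: they have to be found in the camera images.
- taper_pin: loose pin, 125 mm, 0.25 kg: square grooved aluminium handle 40 x 40 x 60 mm, then a round steel shank 65 mm long, 28 mm diameter for 20 mm, tapering over 45 mm to a blunt 7 to 10 mm tip. Origin on the axis at the shoulder (handle meets shank); x from handle to tip, y and z square to the handle's flats. Starts lying level on a flat, axis 20 mm up, z up. Balances 7 mm behind the shoulder
- handle_mid (a point): middle of the pin's handle, on the axis, 30 mm behind the shoulder
- pin_tip (a point): end of the pin's tip, on the axis, 65 mm from the shoulder
- fixture: fixed indexing fixture on a dark base plate 100 x 190 x 8 mm. Origin at the centre of its underside on the bench; z up, x away from the robot along the 100 mm side, y to the left. At y = +50 mm a bridge 100 x 84 mm, top 68 mm up, 10 mm thick, open below down to the base plate, with two low guide rails (77 mm up) and the carriage; on the right half (y < 0) the angled pin rest
- pin_rest: angled rest: open channel sloping 50 deg down to the right (fixture's -y). x down the channel, y across, z square out of it. Origin = the pin's shoulder when laid in, on the pin's axis, (0,-45,66) mm in the fixture frame. x 0..45 mm: floor 14 mm below axis, walls 36 mm apart inside, 46 outside, up to axis height. x -31..0: ledge 30 mm wide, 20 mm below axis, for a handle flat; shoulder stops on the step at x = 0
- fixed_hole (a point): centre of the fixed 30 mm diameter hole through the bridge (10 mm thick), at its top face, 68 mm above the bench, at (-7, 50, 68) mm in the fixture's frame; it is under the carriage plate
- carriage_hole (a point): centre of the 30 mm diameter hole in the carriage plate (10 mm thick), at the plate's top face, 78.5 mm above the bench
- puck: loose black puck antenna 38 x 55 x 14 mm, bystander right of the fixture; leave it
- power_brick: loose black power brick 51 x 117 x 32 mm, bystander behind the fixture; leave it
- screw_tin: loose round tin, 67 mm across, 27 mm tall, bystander behind the fixture; leave it
- solder_reel: loose reel of solder, 56 mm across, 36 mm tall, bystander left behind the fixture; leave it
- carriage: sliding aluminium plate 104 x 64 x 10 mm on the bridge, top face 78.5 mm above the bench; origin 10 mm below the centre of its hole, axes as the fixture's; a white filter module 22 x 76 x 19 mm is fixed on its far end, centre 61 mm from the hole along x
- carriage_slide (a joint): slide of the carriage along the fixture's x, m: 0 = its hole in line with the fixed hole, positive = displaced to the fixture's +x. Starts 4 to 7 mm out; friction about 2 N, stays where left. A pin tip lowered over the fixed hole's centre clears both holes
- poster_board: fixed upright poster panel left of the work, 450 mm wide along its y axis (origin at mid-width, at its foot), 545 mm tall, 6 mm thick; keep the hand clear of its right-hand edge. A fixed shelf hangs 550 mm above the rear of the bench; its front edge runs parallel to the poster, 80 mm behind it; keep the wrist clear of that too

How it is judged:
On the way, in this order (a step that is already met when the one before it is completed fails the run):
1. the pin lies in the angled rest, shoulder against the stop, let go (distance between taper_pin and pin_rest below 0.01 m and angle between the x axis of taper_pin and the x axis of pin_rest, either way round below 0.2 rad and contact force between the fingers and taper_pin below 0.1 N), for 0.2 s.
2. the pin's tip has gone through the carriage into the fixed hole, pin upright, while the carriage is still out of line (z of pin_tip in the frame of fixed_hole below 0 m and horizontal distance between pin_tip and fixed_hole below 0.012 m and angle between taper_pin's own x axis and vertical above 2.8 rad and value of joint carriage_slide above 0.0028 m).
At the end, for the whole second after the job is handed in: The pin stands tip down through both holes, released and at rest, upright within 5 degrees, its shoulder within 3 mm of the carriage's top face and within 4 mm of the fixed hole's centre, and the carriage is within 2.5 mm of line (z of taper_pin in the frame of carriage_hole below 0.003 m and horizontal distance between taper_pin and fixed_hole below 0.004 m and angle between taper_pin's own x axis and vertical above 3.05 rad and value of joint carriage_slide between -0.0025 and 0.0025 m and contact force between the fingers and taper_pin below 0.1 N and linear speed of taper_pin below 0.01 m/s); the robot touches nothing.
It fails at once if the fingers push the carriage (over 4 N) (contact force between the fingers and carriage above 4 N).
It fails at once if a bystander is moved more than 25 mm (distance of any of puck, power_brick, screw_tin, solder_reel from where it was at the start of the episode above 0.025 m).
It also fails if it takes over 72 s, if anything falls off the work surface, if the arm or the gripper's body presses on something with over 40 N, if the wrist force passes 120 N, or if a joint passes its speed limit or range.

## Working session

There is one attempt and no reset: what is moved stays moved. The work goes in short steps, Python scripts to look and compute and a tool call to move; the robot and the scene stay as the last step left them, time stands still between calls to the robot, and variables do not carry over. Pictures are saved under pics/ and viewed, at most 10 in all, crops included, and the job is handed in when it is done.

Besides the shell and the picture viewer there is one more tool, called after "Call:" by a JSON object that holds its "api" and its "payload". send_rows: Moves the arm, as the interface text tells. Its arguments: {"type":"object","properties":{"motion":{"type":"array","items":{"type":"array","items":{"type":"number"}}},"grip_force":{"type":"number"}},"required":["motion"]}

```bash
mkdir -p pics; cat > h.py <<'E'
import numpy as np, cv2
from scipy.spatial.transform import Rotation as R
from rig import robot
def cam(name):
    s=robot.read_state(); im=robot.get_image(name)
    if name=="wrist":
        q=s["eef_rot"]; T=np.eye(4); T[:3,:3]=R.from_quat([q[1],q[2],q[3],q[0]]).as_matrix(); T[:3,3]=s["ee_pos"]
        Tc=T@np.array(im["T_tool_cam"])
        Rw=Tc[:3,:3].T; t=-Rw@Tc[:3,3]
    else:
        Rw=cv2.Rodrigues(np.array(im["rvec"],float))[0]; t=np.array(im["tvec"],float).ravel()
    return dict(im=im["color"],K=np.array(im["camera_matrix"]),d=np.array(im["dist_coeffs"],float),R=Rw,t=t)
def ray(c,xy):
    u=cv2.undistortPoints(np.array(xy,float).reshape(1,1,2),c["K"],c["d"]).ravel()
    return -c["R"].T@c["t"], c["R"].T@np.array([u[0],u[1],1])
def onz(c,xy,z):
    o,v=ray(c,xy); return o+v*(z-o[2])/v[2]
def proj(c,P):
    return cv2.projectPoints(np.array(P,float).reshape(-1,3),cv2.Rodrigues(c["R"])[0],c["t"],c["K"],c["d"])[0].reshape(-1,2)
def tri(cs,xys):
    A=np.zeros((3,3));b=np.zeros(3)
    for c,xy in zip(cs,xys):
        o,v=ray(c,xy); v=v/np.linalg.norm(v); M=np.eye(3)-np.outer(v,v); A+=M;b+=M@o
    return np.linalg.solve(A,b)
def save(c,n,s=1): 
    im=c["im"][:,:,::-1]; cv2.imwrite("pics/"+n,cv2.resize(im,None,fx=s,fy=s))
E
python3 - <<'E'
from h import *
np.set_printoptions(precision=4,suppress=True)
print({k:np.round(v,4) for k,v in robot.read_state().items()})
ims=[]
for n in ["scene","side","wrist"]:
    c=cam(n); ims.append(c["im"]); print(n,"cam at",-c["R"].T@c["t"])
    for o in ["taper_pin","handle_mid","pin_tip","fixture","pin_rest","fixed_hole","carriage_hole","carriage","puck","power_brick","screw_tin","solder_reel","poster_board"]:
        r=robot.landmark_of(o,n)
        z={"taper_pin":.02,"handle_mid":.02,"pin_tip":.02,"pin_rest":.066,"fixed_hole":.068,"carriage_hole":.0785,"carriage":.0685,"puck":.007,"power_brick":.016,"screw_tin":.0135,"solder_reel":.018}.get(o,0)
        if r: print(o,round(r[0]["p"],2),np.round(r[0]["xy"],1),onz(c,r[0]["xy"],z))
    save(c,n+"0.png",1.5)
E
```

```text
{'clock': np.float64(0.0), 'joint_pos': array([ 0.9339,  0.2458,  1.559 ,  0.    ,  1.3387, -0.1741]), 'joint_vel': array([-0.0002, -0.    , -0.0003, -0.0017,  0.0021, -0.002 ]), 'tau': array([ -0.0016, -42.9513, -32.6127,  -0.0003,   0.0054,   0.    ]), 'ee_pos': array([0.2898, 0.5812, 0.2302]), 'eef_rot': array([-0.0004,  0.2293,  0.9733, -0.0009]), 'wrist_force': array([-0.2985, -0.8964,  0.0348]), 'ft_torque': array([0.0164, 0.0331, 0.022 ]), 'finger_force': np.float64(0.0), 'finger_gap': np.float64(0.0857)}
scene cam at [-0.4333 -0.2765  1.0104]
taper_pin 0.97 [295.8 246.6] [ 0.3258 -0.344   0.02  ]
handle_mid 0.65 [275.2 243.3] [ 0.3363 -0.2916  0.02  ]
pin_tip 0.9 [313.2 247.3] [ 0.3235 -0.3881  0.02  ]
fixture 0.86 [310.7 209.9] [ 0.4688 -0.3912  0.    ]
pin_rest 0.84 [323.8 198.6] [ 0.45   -0.4207  0.066 ]
fixed_hole 0.88 [296.3 186.3] [ 0.4936 -0.3494  0.068 ]
carriage_hole 0.67 [291.1 183.5] [ 0.4938 -0.335   0.0785]
carriage 0.68 [290.1 187.2] [ 0.4897 -0.3325  0.0685]
puck 0.54 [359.1 219.1] [ 0.4291 -0.5202  0.007 ]
power_brick 0.85 [279.8 170.9] [ 0.6082 -0.3073  0.016 ]
solder_reel 0.4 [240.9 181.1] [ 0.5637 -0.1946  0.018 ]
side cam at [-0.1193 -0.6886  0.6911]
handle_mid 0.87 [247.5 237.3] [ 0.3358 -0.2958  0.02  ]
pin_tip 0.9 [279.6 256.6] [ 0.335  -0.3915  0.02  ]
fixture 0.63 [305.4 229. ] [ 0.461  -0.3832  0.    ]
pin_rest 0.87 [316.2 219.1] [ 0.4482 -0.4155  0.066 ]
fixed_hole 0.91 [297.3 195.2] [ 0.4902 -0.3342  0.068 ]
carriage_hole 0.74 [298.  194.1] [ 0.4845 -0.3393  0.0785]
carriage 0.74 [350.8 261.5] [ 0.3827 -0.5394  0.0685]
puck 0.61 [349.6 261.7] [ 0.43   -0.5227  0.007 ]
power_brick 0.68 [314.2 184.3] [ 0.6093 -0.3171  0.016 ]
screw_tin 0.72 [276.5 259.4] [ 0.3284 -0.3877  0.0135]
solder_reel 0.66 [278.9 178.4] [ 0.5678 -0.2235  0.018 ]
poster_board 0.5 [359.6 212.9] [ 0.5984 -0.4664  0.    ]
wrist cam at [0.2307 0.6106 0.3736]
```

View pics/scene0.png

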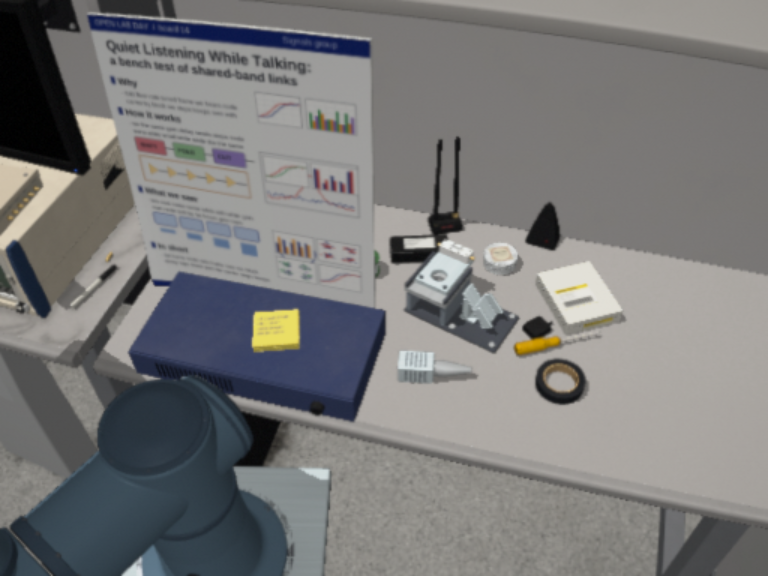

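View pics/side0.png

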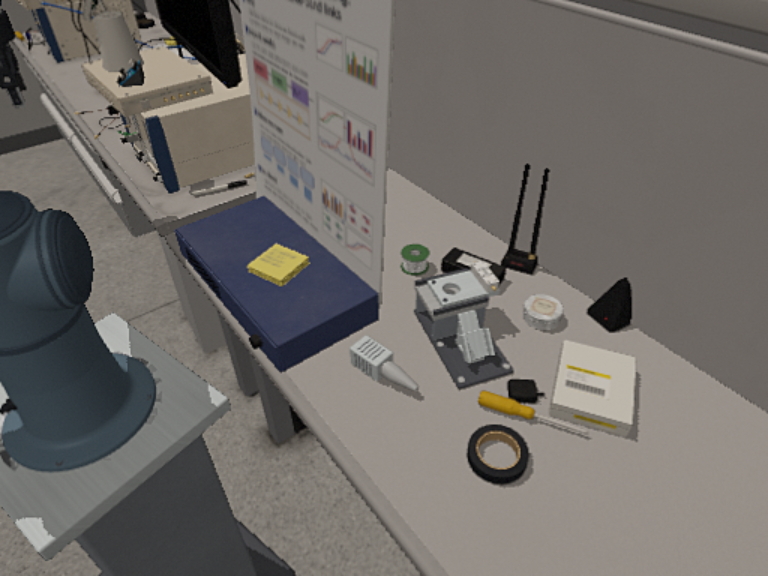

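The scene picture shows the pin (435,367) handle left, the fixture (465,290), the rest at (485,310), and a blue box and poster to the left. The side picture shows the same layout. Next: obstacle positions and fixture yaw.

```bash
python3 - <<'E'
from h import *
np.set_printoptions(precision=3,suppress=True)
a=cam("scene");b=cam("side")
for n,p,q in [("box BL",(172,277),(262,200)),("box BR",(385,318),(378,293)),("box FR",(355,388),(272,345)),("box FL",(135,345),(178,235)),
 ("poster R low",(374,295),(384,270)),("fix nearR",(496,348),(463,384)),("fix farR",(518,316),(512,370)),("fix nearL",(408,308),(417,310)),("hole",(441,274),(452,290)),("tin top",(503,254),(545,305))]:
    X=tri([a,b],[np.array(p)/1.5,np.array(q)/1.5]); print(n,X,proj(a,X)[0]*1.5-p)
print("poster R top if same plane", [onz(a,np.array((371,40))/1.5,.545), onz(a,np.array((90,14))/1.5,.545)])
print("shelf edge pts",[onz(a,np.array(p)/1.5,.55) for p in [(400,0),(760,50)]])
for o in ["poster_board","taper_pin","fixture"]:
    for n in ["scene","side"]:
        r=robot.silhouettes(o,n)
        for x in r[:2]: print(o,n,round(x["p"],2),x["box"])
E
```

```text
box BL [0.524 0.162 0.044] [-0.    -0.036]
box BR [ 0.415 -0.243  0.063] [-0.084 -4.156]
box FR [ 0.225 -0.203  0.092] [1.017 5.586]
box FL [0.33  0.179 0.065] [0.456 4.993]
poster R low [ 0.456 -0.224  0.077] [ 0.044 -3.964]
fix nearR [ 0.386 -0.439  0.007] [-0.065 -0.552]
fix farR [ 0.459 -0.486  0.007] [0.016 0.227]
fix nearL [ 0.48  -0.284  0.007] [-0.001 -0.019]
hole [ 0.496 -0.343  0.077] [-0.001  0.981]
tin top [ 0.601 -0.469  0.032] [ 0.058 -0.947]
poster R top if same plane [array([ 0.474, -0.233,  0.545]), array([0.587, 0.196, 0.545])]
shelf edge pts [array([ 0.588, -0.271,  0.55 ]), array([ 0.461, -0.764,  0.55 ])]
poster_board side 0.52 [276.7, 171.5, 342.1, 256.4]
poster_board side 0.4 [349.6, 195.8, 376.1, 218.2]
taper_pin scene 0.64 [264.9, 234.5, 312.0, 255.9]
taper_pin side 0.89 [235.6, 223.7, 277.2, 259.3]
fixture scene 0.66 [269.8, 159.3, 346.0, 236.4]
fixture side 0.92 [274.1, 172.6, 341.8, 255.8]
```

Call:
{"api": "send_rows", "payload": {"motion": [[1,-0.012,-0.054,-0.023,0,0,0],[1,-0.012,-0.054,-0.023,0,0,0],[1,-0.012,-0.054,-0.023,0,0,0],[1,-0.037,-0.04,0,0,0,0],[1,-0.037,-0.04,0,0,0,0],[1,-0.037,-0.04,0,0,0,0],[1,-0.037,-0.04,0,0,0,0],[1,-0.037,-0.04,0,0,0,0],[1,-0.037,-0.04,0,0,0,0],[1,-0.037,-0.04,0,0,0,0]], "grip_force": 60}}

```text
clock: 3.75
ee_pos: [0.357, 0.0527, 0.3007]
eef_rot: [0.001, 0.229, 0.973, 0.0]
wrist_force: [1.0, -0.2, -0.3]
finger_gap: 0.0853
finger_force: 0.0
```

Call:
{"api": "send_rows", "payload": {"motion": [[1,-0.016,-0.0486,0,0,0,0],[1,-0.016,-0.0486,0,0,0,0],[1,-0.016,-0.0486,0,0,0,0],[1,-0.016,-0.0486,0,0,0,0],[1,-0.016,-0.0486,0,0,0,0],[1,-0.027,-0.037,0,0,0,0],[1,-0.027,-0.037,0,0,0,0],[1,0,0,0,0,0,10.5],[1,0,0,0,0,0,10.5],[1,0,0,0,0,0,10.5]]}}

```text
clock: 5.0
ee_pos: [0.3352, -0.2892, 0.3003]
eef_rot: [-0.0, 0.488, 0.873, 0.0]
wrist_force: [0.7, -0.4, 0.9]
finger_gap: 0.0853
finger_force: 0.0
```

Call:
{"api": "send_rows", "payload": {"motion": [[1,0,0,0,0,0,10.5],[1,0,0,0,0,0,10.5],[1,0,0,0,0,0,10.5],[1,0,0,0,0,0,0],[1,0,0,0,0,0,0]]}}

```text
clock: 5.62
ee_pos: [0.3352, -0.289, 0.3004]
eef_rot: [0.0, 0.703, 0.711, -0.0]
wrist_force: [0.8, 0.4, -0.3]
finger_gap: 0.0859
finger_force: 0.0
```

```bash
cat > look.py <<'E'
import sys
from h import *
np.set_printoptions(precision=4,suppress=True)
s=robot.read_state(); print(s["clock"],s["ee_pos"],s["eef_rot"],s["joint_pos"],s["finger_gap"])
c=cam("wrist"); Z=dict(taper_pin=.02,handle_mid=.02,pin_tip=.02,pin_rest=.066,fixed_hole=.068,carriage_hole=.0785,fixture=0,puck=.007,carriage=.0685)
for o in sys.argv[2:]:
    for r in robot.landmark_of(o,"wrist")[:2]: print(o,round(r["p"],2),np.round(r["xy"],1),onz(c,r["xy"],Z[o]))
if sys.argv[1]!="-": save(c,sys.argv[1],1.5)
E
python3 look.py w1.png taper_pin handle_mid pin_tip pin_rest fixed_hole carriage_hole fixture
```

```text
5.625 [ 0.3352 -0.289   0.3004] [ 0.0001  0.7032  0.711  -0.    ] [-0.9688 -0.3211  1.9823 -0.      1.4802 -0.9798] 0.08585039999730226
taper_pin 0.65 [253.3 187.6] [ 0.332  -0.3334  0.02  ]
handle_mid 0.58 [253.3 162.4] [ 0.3317 -0.2954  0.02  ]
pin_tip 0.94 [248.8 221.9] [ 0.3256 -0.388   0.02  ]
pin_rest 0.96 [331.2 254.1] [ 0.4438 -0.4179  0.066 ]
fixed_hole 0.91 [369.7 194. ] [ 0.4879 -0.3281  0.068 ]
carriage_hole 0.93 [378. 208.] [ 0.4969 -0.3442  0.0785]
fixture 0.86 [336.9 215.1] [ 0.4667 -0.3828  0.    ]
```

View pics/w1.png

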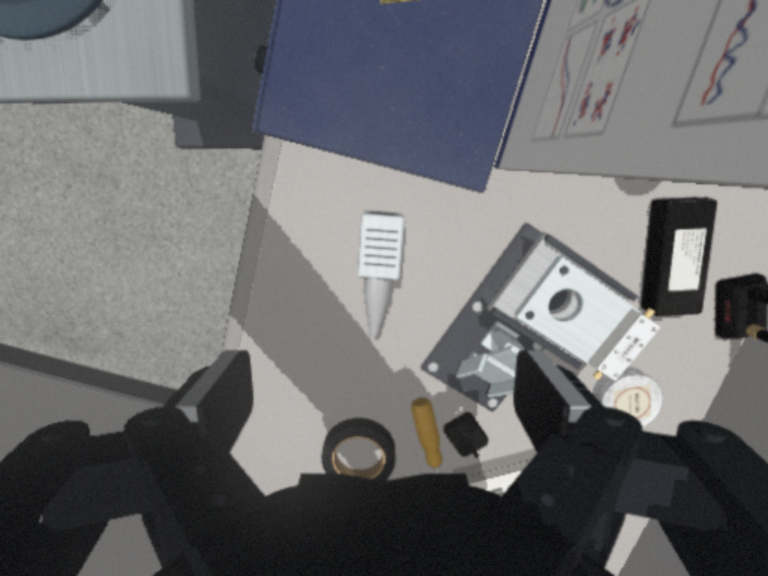

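The wrist view shows pin handle (382,245), tip (375,338), fixture plate corners (525,223), (423,366), (495,410), and the carriage hole at (565,303). I'll fit the poses from these.

```bash
python3 - <<'E'
from h import *
np.set_printoptions(precision=4,suppress=True)
c=cam("wrist")
g=lambda p,z: onz(c,np.array(p)/1.5,z)
print("pin top corners z=.04:",[g(p,.04)[:2] for p in [(362,212),(405,213),(358,278),(402,279)]],"tip",g((375,338),.02))
from scipy.optimize import least_squares
F=np.array([[-50,95,8],[-50,-95,8],[50,-95,8]])/1000; P=np.array([g(p,.008)[:2] for p in [(525,223),(423,366),(495,410)]])
h=[(F,P,1),(np.array([[-7,50,68]])/1000,np.array([[.489,-.334]]),1),(np.array([[0,-45,66]])/1000,np.array([[.4445,-.418]]),1),(np.zeros((1,3)),np.array([[.4665,-.3835]]),1)]
def res(v):
    a=np.array([[np.cos(v[2]),-np.sin(v[2])],[np.sin(v[2]),np.cos(v[2])]])
    return np.concatenate([(w*(f[:,:2]@a.T+v[:2]-p)).ravel() for f,p,w in h])
r=least_squares(res,[.468,-.387,-.54]); print(r.x[:2],np.degrees(r.x[2]),(r.fun*1000).reshape(-1,2))
E
```

```text
pin top corners z=.04: [array([ 0.3152, -0.2631]), array([ 0.3543, -0.2637]), array([ 0.3112, -0.325 ]), array([ 0.3528, -0.3256])] tip [ 0.3272 -0.3936  0.02  ]
[ 0.4686 -0.3798] -32.0309535036378 [[ 1.3159  2.67  ]
 [-3.1465 -3.4611]
 [-0.597  -3.3505]
 [ 0.1545  0.3308]
 [ 0.203   0.0808]
 [ 2.07    3.73  ]]
```

Call:
{"api": "send_rows", "payload": {"motion": [[1,-0.007,-0.002,0,0,0,4],[1,0,0,0.055,0,0,0],[1,0,0,0.055,0,0,0],[1,0,0,0.055,0,0,0],[1,0,0,0.055,0,0,0],[1,0,0,0.04,0,0,0],[1,0,0,0.02,0,0,0],[1,0,0,0.016,0,0,0],[1,0,0,0,0,0,0],[-0.6,0,0,0,0,0,0]]}}

```text
clock: 7.32
ee_pos: [0.3336, -0.2966, 0.005]
eef_rot: [0.001, 0.728, 0.685, -0.0]
wrist_force: [-0.1, 0.3, 1.1]
finger_gap: 0.07
finger_force: 0.0
```

Call:
{"api": "send_rows", "payload": {"motion": [[-0.6,0,0,0,0,0,0],[-0.6,0,0,0,0,0,0],[-0.6,0,0,0,0,0,0],[-0.6,0,0,0,0,0,0],[-0.6,0,0,0,0,0,0]]}}

```text
clock: 7.95
ee_pos: [0.3338, -0.2968, 0.0053]
eef_rot: [0.001, 0.728, 0.685, -0.0]
wrist_force: [-1.9, 1.8, 5.6]
finger_gap: 0.0395
finger_force: 61.6
```

Call:
{"api": "send_rows", "payload": {"motion": [[-0.6,0,0,-0.02,0,0,0],[-0.6,0,0,-0.05,0,0,0],[-0.6,0,0,-0.05,0,0,0],[-0.6,0,0,-0.05,0,0,0],[-0.6,0,0,-0.05,0,0,9.5],[-0.6,0,0,-0.02,0,0,9.5],[-0.6,0,0,0,0,0,9.5],[-0.6,-0.015,0.04,0,0,0,0],[-0.6,-0.015,0.04,0,0,0,0],[-0.6,0,0,0,0,0,0]]}}

```text
clock: 9.2
ee_pos: [0.3856, -0.3648, 0.2428]
eef_rot: [-0.001, 0.875, 0.485, -0.0]
wrist_force: [-0.6, 0.3, -3.1]
finger_gap: 0.0394
finger_force: 61.7
```

```bash
python3 look.py w2.png pin_rest fixed_hole carriage_hole fixture carriage; python3 - <<'E'
from h import *
np.set_printoptions(precision=4,suppress=True)
c=cam("wrist"); s=robot.read_state();q=s["eef_rot"];Rm=R.from_quat([q[1],q[2],q[3],q[0]]).as_matrix()
for o in ["taper_pin","handle_mid","pin_tip"]:
    for r in robot.landmark_of(o,"wrist")[:1]: print(o,r["p"],r["xy"],Rm.T@(onz(c,r["xy"],s["ee_pos"][2]+.015)-s["ee_pos"]))
E
```

```text
9.2 [ 0.3856 -0.3648  0.2428] [-0.0014  0.8748  0.4845 -0.0001] [-0.9715 -0.0444  1.8485  0.      1.3402 -0.4123] 0.03944385458939227
pin_rest 0.73 [326.  184.6] [ 0.4446 -0.4185  0.066 ]
fixed_hole 0.94 [325.9  93.8] [ 0.4909 -0.3326  0.068 ]
fixed_hole 0.49 [254.6 307.5] [ 0.2919 -0.511   0.068 ]
carriage_hole 0.72 [332.2  96.2] [ 0.4928 -0.3372  0.0785]
fixture 0.84 [314.  139.7] [ 0.4654 -0.3796  0.    ]
carriage 0.59 [335.4  97.2] [ 0.4976 -0.3408  0.0685]
carriage 0.45 [326.7 180.8] [ 0.4471 -0.4143  0.0685]
taper_pin 0.76 [255.5, 309.5] [-0.0323 -0.0007 -0.015 ]
handle_mid 0.78 [255.4, 251.5] [ 0.0002 -0.0008 -0.015 ]
```

View pics/w2.png

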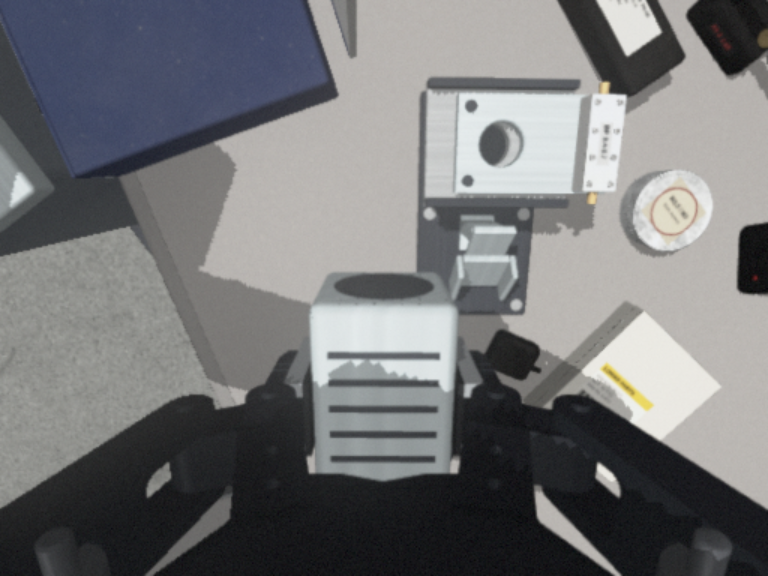

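The second wrist view shows the pin held straight (handle 312–457 wide), the fixture axis-aligned with the tool, the hole at (501,143), bridge near end at x≈425, plate corner at (524,313).

```bash
python3 - <<'E'
from h import *
np.set_printoptions(precision=1,suppress=True)
c=cam("wrist"); a=np.radians(-32.04); M=np.array([[np.cos(a),-np.sin(a)],[np.sin(a),np.cos(a)]]); o=np.array([.4686,-.3798])
for n,p,z in [("hole",(501,143),.0785),("carr corner +y",(458,95),.0785),("carr corner -y",(458,196),.0785),("plate farright",(524,313),.008),("rail near +y outer",(429,79),.077),("rail near -y outer",(427,207),.077),("bridge near +y",(426,93),.068),("module far",(626,93),.0975),("rest stop-wall L",(462,262),.066),("rest wall R",(515,262),.066)]:
    print(n,(M.T@(onz(c,np.array(p)/1.5,z)[:2]-o))*1000)
E
```

```text
hole [-0.4 50.4]
carr corner +y [-30.6  80.5]
carr corner -y [-28.   15.1]
plate farright [ 49.  -93.9]
rail near +y outer [-49.8  90.5]
rail near -y outer [-49.1   7.4]
bridge near +y [-50.7  83.3]
module far [71.2 80.1]
rest stop-wall L [-20.8 -34.2]
rest wall R [ 19.  -34.1]
```

Call:
{"api": "send_rows", "payload": {"motion": [[-0.6,0,0.0156,0,0,10,0],[-0.6,0,0.0156,0,0,10,0],[-0.6,0,0.0156,0,0,10,0],[-0.6,0,0.0156,0,0,10,0],[-0.6,0,0.0156,0,0,10,0],[-0.6,0,0,0,0,0,0],[-0.6,0,0,0,0,0,0]]}}

```text
clock: 10.62
ee_pos: [0.4513, -0.4051, 0.2447]
eef_rot: [-0.204, 0.793, 0.44, 0.369]
wrist_force: [-0.2, -0.1, -2.6]
finger_gap: 0.0392
finger_force: 61.9
```

```bash
cat > st.py <<'E'
import sys
from h import *
np.set_printoptions(precision=2,suppress=True)
s=robot.read_state();q=s["eef_rot"];T=R.from_quat([q[1],q[2],q[3],q[0]]).as_matrix()
F=R.from_euler("z",-32.04,degrees=True).as_matrix(); o=np.array([.4686,-.3798,0])
p=F.T@(s["ee_pos"]-o); Tf=F.T@T
print("clock",s["clock"],"TCP fix mm",p*1000,"toolz fix",Tf[:,2],"tooly fix",Tf[:,1],"j",s["joint_pos"],"gap",s["finger_gap"])
# optional target: x y z (mm, fixture), tilt deg about fixture x
if len(sys.argv)>4:
    t=np.array(sys.argv[1:4],float)/1000; a=np.radians(float(sys.argv[4]))
    W=np.array([[0,1,0],[np.cos(a),0,np.sin(a)],[np.sin(a),0,-np.cos(a)]]) # cols tool x,y,z
    print("shift in present tool axes mm",Tf.T@(t-p)*1000,"turn deg",np.degrees(R.from_matrix(Tf.T@W).as_rotvec()),"shift in target axes",W.T@(t-p)*1000)
E
python3 st.py 0 -72.3 134.6 50
```

```text
clock 10.625 TCP fix mm [ -1.2  -30.64 244.71] toolz fix [-0.    0.76 -0.64] tooly fix [1. 0. 0.] j [-1.19  0.36  1.56  0.68  1.77 -0.69] gap 0.03922702255931611
shift in present tool axes mm [-111.04    1.11   39.14] turn deg [-0.02  0.14  0.05] shift in target axes [-111.13    1.2    38.87]
```

Call:
{"api": "send_rows", "payload": {"motion": [[-0.6,-0.055,0.0005,0.0195,0,0,0],[-0.6,-0.056,0.0005,0.0195,0,0,0],[-0.6,0,0,0.035,0,0,0],[-0.6,0,0,0.025,0,0,0],[-0.6,0,0,0.01,0,0,0],[-0.6,0,0,0,0,0,0],[-0.6,0,0,0,0,0,0]]}}

```text
clock: 11.5
ee_pos: [0.459, -0.3967, 0.0907]
eef_rot: [-0.203, 0.793, 0.44, 0.369]
wrist_force: [0.6, 0.1, -1.8]
finger_gap: 0.0392
finger_force: 62.0
```

```bash
python3 st.py 0 -13.6 80.1 50; python3 - <<'E'
from h import *
c=cam("side"); im=c["im"][110:270,230:390,::-1]; d=cam("scene")["im"][120:280,230:390,::-1]
cv2.imwrite("pics/lay.png",cv2.resize(np.hstack([im,d]),None,fx=2.5,fy=2.5,interpolation=cv2.INTER_CUBIC))
E
```

```text
clock 11.5 TCP fix mm [  0.8  -19.43  90.67] toolz fix [ 0.    0.76 -0.64] tooly fix [1. 0. 0.] j [-1.18  0.56  1.61  0.67  1.57 -0.83] gap 0.03924819227602628
shift in present tool axes mm [-4.33 -0.82 11.27] turn deg [0.08 0.12 0.13] shift in target axes [-4.35 -0.8  11.26]
```

View pics/lay.png

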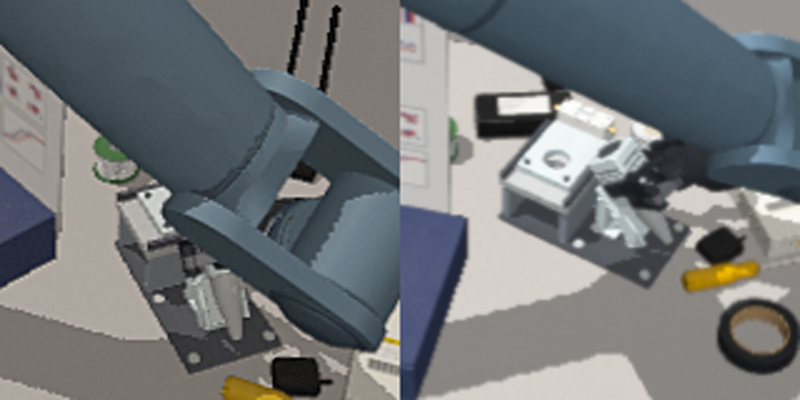

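The pin hangs parallel to the channel and just out of it (left panel pin at 225,300; channel at 205,300). Going in.

Call:
{"api": "send_rows", "payload": {"motion": [[-0.6,0,-0.001,0.005,0,0,0],[-0.6,0,0,0.003,0,0,0],[-0.6,0,0,0.001,0,0,0],[-0.6,0,0,0,0,0,0],[-0.6,0,0,0,0,0,0]]}}

```text
clock: 12.22
ee_pos: [0.4615, -0.3892, 0.0834]
eef_rot: [-0.205, 0.793, 0.439, 0.37]
wrist_force: [0.1, 0.4, -2.1]
finger_gap: 0.0391
finger_force: 62.2
```

Call:
{"api": "send_rows", "payload": {"motion": [[-0.6,0,0,0.001,0,0,0],[-0.6,0,0,0,0,0,0],[-0.6,0,0,0,0,0,0]]}}

```text
clock: 12.6
ee_pos: [0.4617, -0.389, 0.0832]
eef_rot: [-0.204, 0.793, 0.439, 0.37]
wrist_force: [-3.5, -2.4, 0.6]
finger_gap: 0.0394
finger_force: 62.5
```

Call:
{"api": "send_rows", "payload": {"motion": [[-0.6,-0.0015,0,0,0,0,0],[-0.6,-0.0015,0,0,0,0,0],[-0.6,0,0,0,0,0,0],[-0.6,0,0,0,0,0,0]]}}

```text
clock: 13.1
ee_pos: [0.4612, -0.3907, 0.081]
eef_rot: [-0.204, 0.793, 0.439, 0.37]
wrist_force: [-0.7, -4.0, 5.1]
finger_gap: 0.0391
finger_force: 62.7
```

```bash
python3 st.py 0 -13.6 80.1 50;python3 - <<'E'
from h import *
s=robot.read_state();F=R.from_euler("z",-32.04,degrees=True).as_matrix();f=F.T@s["wrist_force"]
print("fix force",f,"along pin x",-f[1]*.643-f[2]*.766,"pin z",-f[1]*.766+f[2]*.643)
E
```

```text
clock 13.1 TCP fix mm [ -0.48 -13.19  81.04] toolz fix [ 0.    0.77 -0.64] tooly fix [ 1. -0.  0.] j [-1.17  0.57  1.62  0.68  1.56 -0.84] gap 0.0391172735174742
shift in present tool axes mm [-0.98  0.48  0.29] turn deg [0.07 0.02 0.06] shift in target axes [-0.98  0.48  0.29]
fix force [ 1.57337713 -3.7626457   5.1428418 ] along pin x -1.5200356384588933 pin z 6.189033881597283
```

Call:
{"api": "send_rows", "payload": {"motion": [[0.1,0,0,0,0,0,0],[0.3,0,0,0,0,0,0],[0.5,0,0,0,0,0,0],[0.5,0,0,0,0,0,0],[0.5,0,0,0,0,0,0],[0.5,0,0,-0.02,0,0,0],[0.5,0,0,-0.04,0,0,0],[0.5,0,0,-0.05,0,0,0],[0.5,0,0,-0.02,0,0,0],[0.5,0,0,0,0,0,0]]}}

```text
clock: 14.35
ee_pos: [0.4076, -0.476, 0.165]
eef_rot: [-0.203, 0.793, 0.439, 0.37]
wrist_force: [0.2, -0.0, -2.0]
finger_gap: 0.0636
finger_force: 0.0
```

```bash
python3 st.py; python3 - <<'E'
from h import *
np.set_printoptions(precision=4,suppress=True)
cs={n:cam(n) for n in ["scene","wrist","side"]}
for o in ["taper_pin","handle_mid","pin_tip"]:
    h=[(n,r[0]) for n in cs if (r:=robot.landmark_of(o,n))]
    print(o,[(n,round(r["p"],2),np.round(r["xy"],0)) for n,r in h]); h=[x for x in h if x[1]["p"]>.5]
    if len(h)>1:
        F=R.from_euler("z",-32.04,degrees=True).as_matrix(); print((F.T@(tri([cs[n] for n,_ in h],[r["xy"] for _,r in h])-[.4686,-.3798,0]))*1000)
save(cs["wrist"],"w3.png",1.5)
E
```

```text
clock 14.35 TCP fix mm [  -0.67 -113.85  164.99] toolz fix [ 0.    0.76 -0.64] tooly fix [ 1. -0.  0.] j [-1.29  0.54  1.48  0.62  1.75 -0.82] gap 0.06362601181696033
taper_pin [('scene', 0.78, array([326., 200.])), ('wrist', 0.93, array([257., 223.])), ('side', 0.8, array([317., 218.]))]
[ -2.1431 -53.4797  76.8234]
handle_mid [('scene', 0.68, array([316., 190.])), ('wrist', 0.8, array([259., 190.])), ('side', 0.88, array([316., 208.]))]
[  3.5495 -24.5341  86.6135]
pin_tip [('scene', 0.82, array([335., 218.])), ('wrist', 0.84, array([256., 281.])), ('side', 0.62, array([323., 245.]))]
[ -0.6057 -88.0949  21.8853]
```

View pics/w3.png

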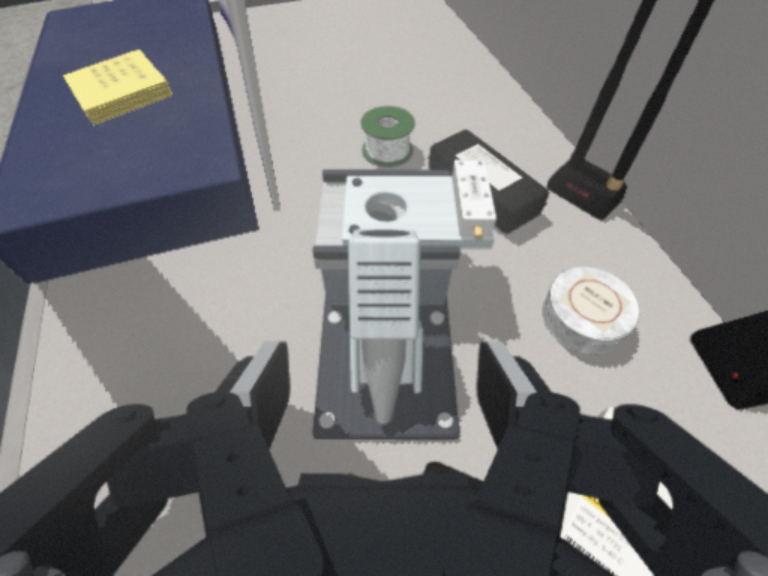

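Pin lies in the rest with the shoulder at the step (handle at 384,285; tip at 385,418). Next I raise and swing the tool upright.

Call:
{"api": "send_rows", "payload": {"motion": [[0.5,0.046,0,-0.0385,0,0,0],[0.5,0,0,0,0,-10,0],[0.5,0,0,0,0,-10,0],[0.5,0,0,0,0,-10,0],[0.5,0,0,0,0,-10,0],[0.5,0,0,0,0,-10,0],[0.5,0.045,0,0,0,0,0],[0.5,0.045,0,0,0,0,0],[0.5,0,0,0,0,0,0],[0.5,0,0,0,0,0,0]]}}

```text
clock: 16.2
ee_pos: [0.4557, -0.3985, 0.2242]
eef_rot: [0.0, 0.875, 0.485, -0.0]
wrist_force: [0.3, 0.1, 0.4]
finger_gap: 0.0642
finger_force: 0.0
```

```bash
python3 st.py -0.7 -23.1 75 0; python3 - <<'E'
from h import *
np.set_printoptions(precision=1,suppress=True)
c=cam("wrist");F=R.from_euler("z",-32.04,degrees=True).as_matrix()
for o,z in [("taper_pin",.066),("handle_mid",.089),("carriage_hole",.0785),("fixed_hole",.068)]:
    for r in robot.landmark_of(o,"wrist")[:1]: print(o,round(r["p"],2),r["xy"],(F.T@(onz(c,r["xy"],z)-[.4686,-.3798,0]))*1000)
save(c,"w4.png",1.5)
E
```

```text
clock 16.2 TCP fix mm [ -1.07 -22.68 224.16] toolz fix [ 0. -0. -1.] tooly fix [1. 0. 0.] j [-0.91  0.15  1.68 -0.    1.31 -0.35] gap 0.06420219186933136
shift in present tool axes mm [ -0.37   0.34 149.17] turn deg [0.01 0.02 0.03] shift in target axes [ -0.42   0.37 149.16]
taper_pin 0.88 [256.0, 198.5] [ -0.9 -48.   66. ]
handle_mid 0.81 [254.5, 181.8] [ -2.4 -24.1  89. ]
carriage_hole 0.83 [255.9, 105.1] [-1.1 48.1 78.5]
fixed_hole 0.83 [251.3, 100.9] [-5.6 52.3 68. ]
```

View pics/w4.png

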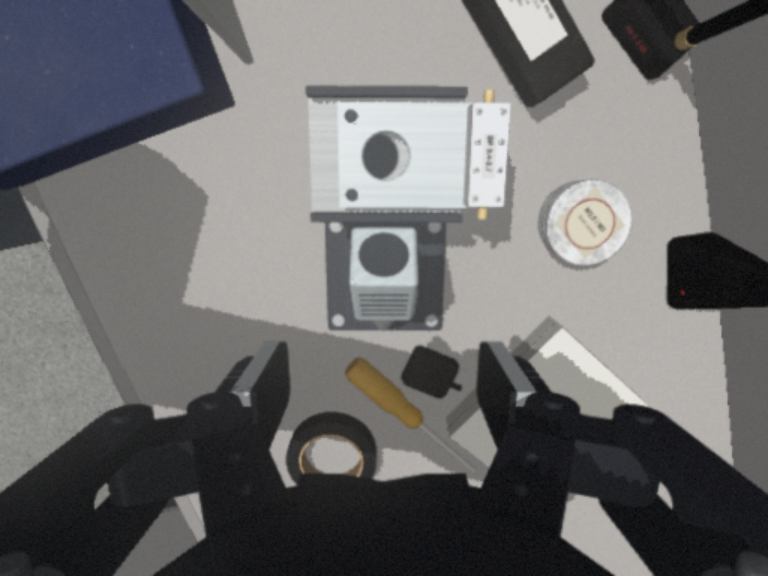

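The view shows the handle (383,275) centred between the fingers and the carriage hole at (387,155), bright crescent at its right. Descending to regrip.

Call:
{"api": "send_rows", "payload": {"motion": [[0.5,0,0,0.05,0,0,0],[0.5,0,0,0.05,0,0,0],[0.5,0,0,0.03,0,0,0],[0.5,0,0,0.019,0,0,0],[0.5,0,0,0,0,0,0],[0.0,0,0,0,0,0,0],[-0.6,0,0,0,0,0,0],[-0.6,0,0,0,0,0,0],[-0.6,0,0,0,0,0,0],[-0.6,0,0,0,0,0,0]], "grip_force": 100}}

```text
clock: 17.7
ee_pos: [0.4567, -0.3994, 0.0772]
eef_rot: [0.002, 0.875, 0.485, 0.0]
wrist_force: [0.9, 0.8, 6.8]
finger_gap: 0.0387
finger_force: 100.8
```

```bash
python3 st.py; python3 - <<'E'
from h import *
np.set_printoptions(precision=1,suppress=True)
c=cam("wrist");F=R.from_euler("z",-32.04,degrees=True).as_matrix()
for o,z in [("taper_pin",.066),("carriage_hole",.0785),("fixed_hole",.068)]:
    for r in robot.landmark_of(o,"wrist")[:1]: print(o,round(r["p"],2),r["xy"],(F.T@(onz(c,r["xy"],z)-[.4686,-.3798,0]))*1000)
E
```

```text
clock 17.7 TCP fix mm [  0.35 -22.91  77.18] toolz fix [ 0. -0. -1.] tooly fix [1. 0. 0.] j [-0.91  0.33  1.76 -0.    1.05 -0.35] gap 0.03866017258230072
taper_pin 0.75 [258.1, 270.4] [  1.4 -48.4  66. ]
fixed_hole 0.98 [241.8, 94.3] [-7. 50. 68.]
```

Call:
{"api": "send_rows", "payload": {"motion": [[-0.6,0,0,-0.015,0,0,0],[-0.6,0,0,-0.055,0,0,0],[-0.6,0,0,-0.055,0,0,0],[-0.6,0,0,0,0,10,0],[-0.6,0,0,0,0,10,0],[-0.6,0,0,0,0,10,0],[-0.6,0,0,0,0,10,0],[-0.6,0,0,0,0,0,0],[-0.6,0,0,0,0,0,0]]}}

```text
clock: 19.02
ee_pos: [0.456, -0.3979, 0.2004]
eef_rot: [-0.165, 0.822, 0.456, 0.298]
wrist_force: [-0.7, -0.0, -2.7]
finger_gap: 0.039
finger_force: 101.1
```

```bash
python3 st.py -7 59.7 190 40
```

```text
clock 19.025 TCP fix mm [ -1.07 -22.05 200.43] toolz fix [-0.    0.64 -0.77] tooly fix [1. 0. 0.] j [-1.14  0.34  1.62  0.57  1.61 -0.68] gap 0.03898497655248994
shift in present tool axes mm [56.07 -5.85 60.4 ] turn deg [-0.02  0.14  0.06] shift in target axes [55.92 -5.93 60.53]
```

Call:
{"api": "send_rows", "payload": {"motion": [[-0.6,0.028,-0.003,0.03,0,0,0],[-0.6,0.028,-0.003,0.03,0,0,0],[-0.6,0,0,0,0,0,0],[-0.6,0,0,0,0,0,0]]}}

```text
clock: 19.52
ee_pos: [0.4944, -0.3258, 0.1911]
eef_rot: [-0.165, 0.822, 0.457, 0.299]
wrist_force: [-0.9, -0.2, -2.4]
finger_gap: 0.039
finger_force: 101.1
```

```bash
python3 st.py -7 59.7 190 40; python3 - <<'E'
from h import *
np.set_printoptions(precision=4,suppress=True)
cs={n:cam(n) for n in ["scene","wrist","side"]};F=R.from_euler("z",-32.04,degrees=True).as_matrix()
exp=lambda p: F@(np.array(p)/1000)+[.4686,-.3798,0]
E={"taper_pin":(-7,50,168),"handle_mid":(-7,50,198),"pin_tip":(-7,50,103),"fixed_hole":(-7,50,68),"carriage_hole":(-.4,50,78.5)}
for o,p in E.items():
    for n in cs:
        r=robot.landmark_of(o,n)
        if r: print(o,n,round(r[0]["p"],2),np.round(r[0]["xy"],1),"expected",proj(cs[n],exp(p))[0])
m=[cv2.resize(cs["scene"]["im"][100:230,240:370,::-1],(400,400),interpolation=cv2.INTER_CUBIC),cv2.resize(cs["wrist"]["im"][:,64:448,::-1],(400,400))]
cv2.imwrite("pics/ins.png",np.hstack(m))
E
```

```text
clock 19.525 TCP fix mm [ -6.77  59.5  191.13] toolz fix [ 0.    0.64 -0.77] tooly fix [1. 0. 0.] j [-1.03  0.28  1.71  0.61  1.53 -0.62] gap 0.038978591937738456
shift in present tool axes mm [-0.57 -0.23  1.  ] turn deg [0.02 0.12 0.15] shift in target axes [-0.57 -0.23  0.99]
taper_pin scene 0.76 [298.5 162. ] expected [291.7792 160.0249]
taper_pin wrist 0.97 [254.6 268. ] expected [255.7625 263.4221]
taper_pin side 0.94 [300.3 164. ] expected [299.5404 163.6326]
handle_mid scene 0.78 [291.6 153.1] expected [292.1714 151.1785]
handle_mid wrist 0.6 [255.9 255.1] expected [256.0054 251.7294]
handle_mid side 0.85 [302.5 152.1] expected [300.4102 153.1732]
pin_tip scene 0.53 [290.  177.2] expected [290.9641 178.1977]
pin_tip side 0.57 [298.6 182. ] expected [297.7829 184.7518]
fixed_hole scene 0.85 [292.5 186.9] expected [290.5441 187.4528]
fixed_hole side 0.92 [298.  194.4] expected [296.9022 195.328 ]
carriage_hole scene 0.74 [292.  185.9] expected [291.9085 183.236 ]
carriage_hole side 0.68 [298.1 193.8] expected [299.5511 191.606 ]
```

View pics/ins.png

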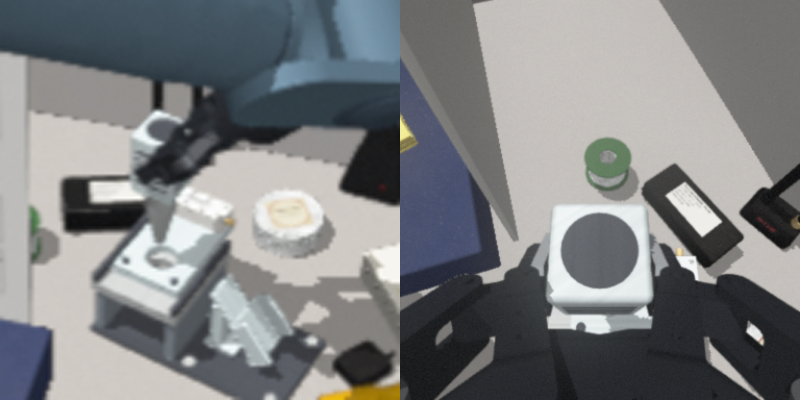

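Left crop: the pin stands upright with its tip (158,240) over the hole (162,258). Lowering in steps.

Call:
{"api": "send_rows", "payload": {"motion": [[-0.6,-0.0064,0,0.0077,0,0,0],[-0.6,-0.0064,0,0.0077,0,0,0],[-0.6,-0.0064,0,0.0077,0,0,0],[-0.6,-0.0064,0,0.0077,0,0,0],[-0.6,0,0,0,0,0,0],[-0.6,0,0,0,0,0,0]]}}

```text
clock: 21.18
ee_pos: [0.4939, -0.3257, 0.15]
eef_rot: [-0.166, 0.822, 0.455, 0.299]
wrist_force: [0.0, 0.4, -2.4]
finger_gap: 0.0389
finger_force: 101.3
```

```bash
python3 st.py -7 59.7 101.3 40
```

```text
clock 21.175 TCP fix mm [ -7.29  59.27 150.  ] toolz fix [-0.    0.64 -0.77] tooly fix [ 1.  0. -0.] j [-1.03  0.33  1.73  0.61  1.47 -0.66] gap 0.03890043049870445
shift in present tool axes mm [-30.98   0.32  37.58] turn deg [-0.05 -0.    0.01] shift in target axes [-30.97   0.29  37.58]
```

Call:
{"api": "send_rows", "payload": {"motion": [[-0.6,-0.0029,0.0003,0.0041,0,0,0],[-0.6,-0.0032,0,0.0038,0,0,0],[-0.6,-0.0032,0,0.0038,0,0,0],[-0.6,-0.0032,0,0.0038,0,0,0],[-0.6,-0.0032,0,0.0038,0,0,0],[-0.6,0,0,0,0,0,0]]}}

```text
clock: 21.92
ee_pos: [0.4941, -0.3253, 0.1243]
eef_rot: [-0.166, 0.822, 0.455, 0.299]
wrist_force: [0.8, -0.8, -2.6]
finger_gap: 0.0391
finger_force: 101.2
```

```bash
python3 st.py -7 59.7 101.3 40
```

```text
clock 21.925 TCP fix mm [ -7.29  59.71 124.35] toolz fix [-0.    0.64 -0.77] tooly fix [ 1.  0. -0.] j [-1.03  0.37  1.74  0.61  1.43 -0.69] gap 0.03911589021191755
shift in present tool axes mm [-14.82   0.32  17.64] turn deg [-0.07 -0.   -0.02] shift in target axes [-14.82   0.29  17.65]
```

Call:
{"api": "send_rows", "payload": {"motion": [[-0.6,-0.0019,0,0.0023,0,0,0],[-0.6,-0.0019,0,0.0023,0,0,0],[-0.6,-0.0019,0,0.0023,0,0,0],[-0.6,-0.0019,0,0.0023,0,0,0],[-0.6,-0.0019,0,0.0023,0,0,0],[-0.6,0,0,0,0,0,0]]}}

```text
clock: 22.68
ee_pos: [0.4944, -0.3254, 0.1098]
eef_rot: [-0.166, 0.822, 0.455, 0.299]
wrist_force: [2.6, -1.5, -3.4]
finger_gap: 0.0393
finger_force: 101.2
```

```bash
python3 st.py -7 59.7 101.3 40
```

```text
clock 22.675 TCP fix mm [ -6.97  59.77 109.77] toolz fix [-0.    0.64 -0.77] tooly fix [ 1.  0. -0.] j [-1.03  0.39  1.74  0.62  1.41 -0.7 ] gap 0.03925787113077125
shift in present tool axes mm [-5.5  -0.03  6.45] turn deg [-0.02  0.01  0.  ] shift in target axes [-5.5  -0.03  6.45]
```

Call:
{"api": "send_rows", "payload": {"motion": [[-0.6,-0.0013,0,0.0015,0,0,0],[-0.6,-0.0013,0,0.0015,0,0,0],[-0.6,-0.0013,0,0.0015,0,0,0],[-0.6,-0.0006,0,0.0008,0,0,0],[-0.6,0,0,0,0,0,0]]}}

```text
clock: 23.3
ee_pos: [0.4944, -0.3255, 0.1031]
eef_rot: [-0.166, 0.822, 0.455, 0.299]
wrist_force: [1.3, -0.4, -2.5]
finger_gap: 0.0388
finger_force: 101.2
```

Call:
{"api": "send_rows", "payload": {"motion": [[-0.6,-0.0006,0,0.0008,0,0,0],[-0.6,0,0,0,0,0,0]]}}

```text
clock: 23.55
ee_pos: [0.4945, -0.3255, 0.1022]
eef_rot: [-0.166, 0.822, 0.455, 0.299]
wrist_force: [0.8, -1.3, -2.1]
finger_gap: 0.0389
finger_force: 101.2
```

```bash
python3 st.py -7 59.7 101.3 40
```

```text
clock 23.55 TCP fix mm [ -6.88  59.76 102.19] toolz fix [-0.    0.64 -0.77] tooly fix [ 1.  0. -0.] j [-1.03  0.4   1.74  0.62  1.4  -0.71] gap 0.03891380496235563
shift in present tool axes mm [-0.62 -0.12  0.65] turn deg [-0.01  0.    0.02] shift in target axes [-0.62 -0.12  0.65]
```

Call:
{"api": "send_rows", "payload": {"motion": [[-0.6,-0.0006,0,0.0008,0,0,0],[-0.6,0,0,0,0,0,0],[-0.6,-0.0006,0,0.0008,0,0,0],[-0.6,0,0,0,0,0,0]]}}

```text
clock: 24.05
ee_pos: [0.4948, -0.3257, 0.1014]
eef_rot: [-0.166, 0.822, 0.456, 0.3]
wrist_force: [-1.7, -0.1, 5.5]
finger_gap: 0.0389
finger_force: 102.0
```

Call:
{"api": "send_rows", "payload": {"motion": [[-0.6,-0.0003,0,0.0004,0,0,0],[-0.6,0,0,0,0,0,0]]}}

```text
clock: 24.3
ee_pos: [0.4951, -0.3258, 0.1013]
eef_rot: [-0.165, 0.822, 0.456, 0.3]
wrist_force: [-1.7, 1.2, 6.1]
finger_gap: 0.039
finger_force: 102.0
```

Seated, with an 8 N reaction at the expected height. Releasing.

Call:
{"api": "send_rows", "payload": {"motion": [[0.1,0,0,0,0,0,0],[0.2,0,0,0,0,0,0],[0.3,0,0,0,0,0,0],[0.3,0,0,0,0,0,0],[0.3,0,0,0,0,0,0],[0.3,0,0,-0.015,0,0,0],[0.3,0,0,-0.03,0,0,0],[0.3,0,0,-0.05,0,0,0],[0.3,0,0,-0.03,0,0,0],[0.3,0,0,0,0,0,0]]}}

```text
clock: 25.55
ee_pos: [0.4519, -0.3962, 0.1983]
eef_rot: [-0.163, 0.823, 0.456, 0.299]
wrist_force: [0.4, -1.1, 0.4]
finger_gap: 0.0555
finger_force: 0.0
```

```bash
python3 st.py; python3 - <<'E'
from h import *
np.set_printoptions(precision=4,suppress=True)
cs={n:cam(n) for n in ["scene","wrist","side"]};F=R.from_euler("z",-32.04,degrees=True).as_matrix()
for o,z in [("taper_pin",.0785),("handle_mid",.1085)]:
    for n in cs:
        r=robot.landmark_of(o,n)
        if r: print(o,n,round(r[0]["p"],2),(F.T@(onz(cs[n],r[0]["xy"],z)-[.4686,-.3798,0]))*1000)
m=[cv2.resize(cs["side"]["im"][130:260,240:370,::-1],(400,400),interpolation=cv2.INTER_CUBIC),cv2.resize(cs["wrist"]["im"][:,64:448,::-1],(400,400))]
cv2.imwrite("pics/end.png",np.hstack(m))
E
```

```text
clock 25.55 TCP fix mm [ -5.44 -22.77 198.31] toolz fix [ 0.    0.64 -0.77] tooly fix [ 1. -0.  0.] j [-1.15  0.33  1.63  0.57  1.6  -0.69] gap 0.05546584185082811
taper_pin scene 0.87 [-5.8541 41.8913 78.5   ]
taper_pin wrist 0.87 [-3.8728 46.8819 78.5   ]
taper_pin side 0.97 [-6.8943 50.0012 78.5   ]
handle_mid scene 0.82 [ -9.5108  45.5821 108.5   ]
handle_mid wrist 0.89 [ -7.8112  46.8856 108.5   ]
handle_mid side 0.78 [ -0.6289  53.9745 108.5   ]
```

View pics/end.png

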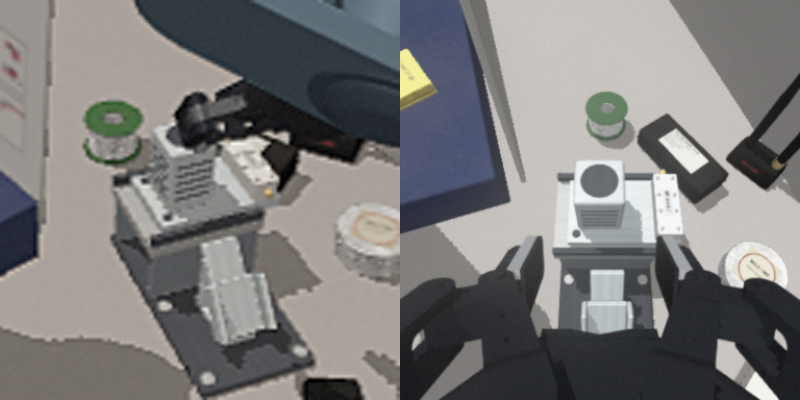

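The pin stands upright and flush on the carriage: handle at (180,180) in the left panel and (600,195) in the right. The fingers are clear and the bystanders are in place, so I'm handing in.

```bash
python3 -c "
from rig import robot
print(robot.job_done())"
```

```text
the job is handed in; nothing more can be done
None
```

The pin was laid in the rest, released, taken again and driven upright through both holes; it now stands flush on the carriage with the hand clear, and the job is handed in, though no verdict came back and I didn't measure the final carriage alignment directly.

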